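# Dip the vacuum pump's oil and hold the dipstick level to read

## Robot

A 6-joint arm with a two-finger parallel gripper is mounted at the origin on the work surface. World frame = base frame: x ahead of the robot, y to its left, z up, the work surface at z = 0. Lengths are in m, angles in rad, forces in N, time in s.
With the tool pointing down it reaches from about 0.3 to 0.775 m from the base axis. Payload 14.6 kg.
Tool frame: the origin (TCP) lies on the front face of the gripper's body, between the roots of the fingers; the fingertips stand 97 mm ahead of it and the grasp point (between the pads) lies 78 mm ahead of it; z points along the fingers, x is the direction in which the jaws open and shut, and the axes are right-handed (so a half turn about z gives the same grasp; the last joint's range is limited). The gripper opens to 94 mm and grips with 3 to 60 N. Pads are 16 mm wide; open, the fingers measure 119 mm over their backs; the gripper's body (75 mm by 177 mm) begins 78 mm behind the grasp point.
Start: joints at [-0.067, 0.3, 1.521, -0, 1.321, -0.067], TCP at [0.55, -0, 0.303] pointing down, gripper open.
Joint ranges: [-3.03, 3.03], [-0.79, 2.21], [0.23, 2.52], [-1.04, 4.18], [0, 3.07], [-2.55, 2.55]. Speed limits (rad/s): [2.22, 2.22, 2.57, 3.14, 3.14, 3.14].

## Interface

Orientations are given as [roll, pitch, yaw] about the fixed x, y, z axes, in that order (R = Rz(yaw) Ry(pitch) Rx(roll)).
In Python, from station import sensors, camera, ctrl gives the robot as it stands.
- The arm moves only by the tool move_arm, never from a script. Its argument "rows" is text: rows parted by semicolons, each of 6 numbers parted by spaces: the shift along the tool's x, y, z in mm, then the turn, a rotation vector about the tool's x, y, z in rad. In form: x y z wx wy wz; .... A call has 1 to 20 rows; each row shifts and turns the pose as measured when the row begins, along the tool's axes as they then stand; what a row does not reach is not made up. A row lasts 1/8 s, in which the tool goes at most 62.5 mm and 10.7 degrees, less where a joint would pass 70% of its speed; a pose out of reach is approached as far as the arm can. A call with a gripper value outside its range is refused whole. "grip" is the opening, from -1 (shut) to 1 (fully open), set as the call begins (left out, the last holds). The fingers move at their own pace and stop on an object; "newtons" is the grip in N (left out, the last holds). Time passes only in rows, so rows that do not move let the fingers close. It gives the time, the measured TCP pose, the force and the opening at its end, in the units of the state.
- sensors.get_obs(): the state, without advancing time (a new reading comes with each control period).
- camera(name): name is "scene" or "side" or "wrist"; returns a dict with "color" (420x560x3 uint8, blue, green, red), "z_map" (420x560 float32, m along the optical axis (not along the pixel's ray), 0 where there is no reading), "mtx" (3x3 intrinsics, pixels), "distortion" ([k1, k2, p1, p2, k3] as OpenCV has them; the pictures are not rectified), "position" and "attitude" of the camera in the world; the wrist camera has in their place "hand_eye" (4x4, takes a point from camera to tool coordinates, whose origin is the TCP and whose axes are the tool frame's). Camera axes: x right, y down, z forward; pixel columns grow to the right and rows downward; lengths in m; the calibration is good to about 2 mm. A picture is of the moment at which its call begins: read the wrist's pose just before it.
- ctrl.hand_in(): hands the job in, once; it reports no verdict.
The state is a dict: "time_s": time; "qpos": joint angles; "joint_vel": joint speeds; "tau": joint torques, N m; "ee_pos": TCP position; "eef_rot": TCP orientation; "force": force on the tool from outside, world axes, zero at the start; "moment": the same for the moment, N m; "grip_width": finger opening in m.
Only numpy, scipy, OpenCV 4.12 (cv2) and the standard library are available. Lean on these libraries where they do the work, as an engineer would, in place of code of your own. Each camera call takes 0.05 s, during which the arm holds its last target.

## Task

The vacuum pump's oil wants checking: turn the rotary switch on top of its motor a quarter turn anticlockwise until it clicks over to its off rest, then take the wiped dipstick out of the tube rack, put it down the pump's dipstick tube until its collar stops on the mouth, and draw it right out again. Finish with the dipstick still held by its tab in the gripper, rod level, its tip over the drip tray and a hand's breadth or more above the bench, touching nothing else, so that the rings can be read. Keep the dipstick off the bench all the while, leave the switch off, and leave everything else where it stands.

Things in the scene. Friction and masses are not known exactly. Their poses are not given: they have to be found in the camera images.
- pump_switch (a joint): rotary switch of the pump: black bar knob on the black terminal box on top of the finned motor. 0 = on (bar along the pump), 1.571 = off (bar across it); grows anticlockwise seen from above; stops at both ends. A spring detent rests it at either end: it takes up to about 0.2 N m to bring it over 0.785; past that it snaps on to 1.571 by itself when let go.
- switch_grip (a point): point on the switch's vertical axis, 10 mm below the top of the bar: the place to pinch it, 187 mm above the bench. Axes turn with the bar: y along it (44 mm long), x across it (13 mm thick), z up. The bar stands 33 mm high on a 48 mm disc whose top is 23 mm below this point; the terminal box (74 x 78 mm) has its top 31 mm below it.
- dipstick_tab (a point): centre of the dipstick's black tab handle: a plate 30 mm wide (x), 12 mm thick (y), 34 mm high (z), its flat faces to be pinched in y, from above or with the gripper tilted in the x-z plane. z runs along the steel rod from tip to tab. It starts upright, hung in the rack by its collar. The tab's centre is 145 mm from the tip, 35 mm from the collar's underside.
- dipstick_collar (a point): centre of the underside of the dipstick's steel collar (disc 28 mm across, 6 mm thick), on the rod's axis, 110 mm from the tip; same axes as the tab.
- dipstick_tip (a point): rounded tip of the dipstick's rod (8 mm thick, about 70 g and 162 mm over all); same axes as the tab, z from tip to tab. Two dark rings round the rod 21 and 41 mm from it are the reading marks.
- tube_mouth (a point): centre of the rim of the pump's dipstick tube: short upright steel tube, slightly flared, on the front corner of the grey oil case, the end away from the motor. 165 mm above the bench, z up; bore 13 mm (19 inside, 25 outside at the rim), open 137 mm deep. x, y as the pump's. Apart from the switch, 160 mm away, no part of the pump is higher.
- pump: vacuum pump, fixed, 330 (y) x 126 (x) mm: grey oil case, grey finned motor with black fan cowl, on a steel base plate; origin on the bench under its middle, y along it from oil case to motor, -x its front. The switch's top is 197 mm high; fittings on the oil case other than the dipstick tube stay below 155 mm.
- rack: white tube rack, 2 rows of 5 square 13 mm cells, 190 (x) x 80 (y) mm, 125 mm high, fixed, left or right of the pump; origin under its middle, x along it away from the robot. The dipstick hangs in the cell at x = -68, y = -18 mm; capped tubes stand 16 mm above the top in cells at x = 34 and 68 mm.
- tray: empty shallow steel drip tray, 180 (x) x 130 (y) mm, 18 mm high, fixed, on the other side of the pump from the rack; origin under its middle.
- microtube_block: bystander: yellow microtube block 72 x 190 x 38 mm lying in front of the pump; origin under its middle, y along it.
- tube0: bystander: capped culture tube in the rack, 126 mm long, origin at its foot.
- tube1: bystander: another such tube.
- tube2: bystander: another such tube.
- beaker: bystander: glass beaker 72 mm across, 95 mm high, behind the pump; origin under its middle.
- flask: bystander: glass volumetric flask 80 mm across, 180 mm high, behind the pump; origin under its middle.
- reagent_bottle: bystander: amber bottle 68 mm across, 140 mm high, behind the pump; origin under its middle.
- spanner: bystander: steel open-ended spanner 170 mm long lying on the bench to the right; origin at its middle.
Mind the look-alikes: they are no part of the job. What is shaped like the part that bears dipstick_tab but green is not meant.

How it is judged:
By the outcome, as a careful person would: the job done as asked, in the order asked, and still so for the second after the job is handed in, while the arm keeps its last pose, push and grip.
It also fails if it takes over 72 s, if anything falls off the work surface, if the arm or the gripper's body presses on something with over 40 N, if the wrist force passes 120 N, or if a joint passes its speed limit or range.

## Working session

There is one attempt and no reset: what is moved stays moved. The work goes in short steps, Python scripts to look and compute and a tool call to move; the robot and the scene stay as the last step left them, time stands still between calls to the robot, and variables do not carry over. Pictures are saved under pics/ and viewed, and the job is handed in when it is done.

Besides the shell and the picture viewer there is one more tool, called after "Emit:" in YAML: its name, and indented under it one key for each argument. move_arm: Moves the arm, as the interface text tells. Its arguments: {"type":"object","properties":{"rows":{"type":"string"},"grip":{"type":"number"},"newtons":{"type":"number"}},"required":["rows"]}

```bash
ls -la; mkdir -p pics; python3 - <<'E'
from station import sensors, camera, ctrl
import cv2, numpy as np
print(sensors.get_obs())
for n in ["scene","side","wrist"]:
    c=camera(n); cv2.imwrite(f"pics/{n}0.png",c["color"])
    np.savez(f"pics/{n}0.npz",**{k:np.array(v) for k,v in c.items()})
    print(n,{k:np.array(v).tolist() for k,v in c.items() if k not in("color","z_map")})
E
```

```text
total 12
drwxr-xr-x  3 agent agent 4096 Dec  7 14:50 .
drwxr-xr-x 23 root  root  4096 Dec  7 14:50 ..
drwxr-xr-x  2 agent agent 4096 Dec  7 14:50 pics
{'time_s': 0.0, 'qpos': array([-6.65699297e-02,  3.00468907e-01,  1.52158986e+00,  1.35841162e-05,
        1.32069844e+00, -6.65772716e-02]), 'joint_vel': array([-1.92200273e-03, -6.06482832e-04,  2.78701624e-04,  3.90896872e-04,
        7.41538740e-04, -9.26120734e-05]), 'tau': array([-1.53750298e-03, -5.31805658e+01, -3.52735734e+01,  7.07558286e-02,
        2.43994006e-02, -4.79655944e-05]), 'ee_pos': array([5.49846687e-01, 2.61141150e-05, 3.02083755e-01]), 'eef_rot': array([-3.14150205e+00,  1.16110024e-03,  4.02478269e-06]), 'force': array([ 0.41731293, -0.7995296 ,  0.02528671]), 'moment': array([0.00863315, 0.06095245, 0.00085859]), 'grip_width': 0.09403463127666127}
scene {'mtx': [[387.48416927707717, 0.0, 278.4164504999683], [0.0, 387.48416927707717, 209.94735618360673], [0.0, 0.0, 1.0]], 'distortion': [0.016002067881827637, 0.0, 0.0, 0.0, 0.0], 'position': [0.954495141393917, 0.5401771526598476, 0.6914612630755642], 'attitude
[... 190 characters left out ...]
 'distortion': [-0.034780219678788686, 0.0, 0.0, 0.0, 0.0], 'position': [0.1535069199822639, -1.1480745168576545, 0.9922687029390989], 'attitude': [-2.1848506034346515, -0.010377557920698166, -0.3200079393168116]}
wrist {'mtx': [[329.2469569364632, 0.0, 273.22587025455965], [0.0, 329.2469569364632, 210.8008760384884], [0.0, 0.0, 1.0]], 'distortion': [-0.07584182991465434, 0.0, 0.0, 0.0, 0.0], 'hand_eye': [[0.9999992014024415, -0.00046820104820092254, 0.001173874888879256, 0.00037173725467476437], [0.00012309597996430587, 0.9605120855054294, 0.2782382404440251, -0.08024260088867856], [-0.001257792453465298, -0.2782378737443663, 0.9605113760764913, -0.08194383651024267], [0.0, 0.0, 0.0, 1.0]]}
```

View pics/scene0.png

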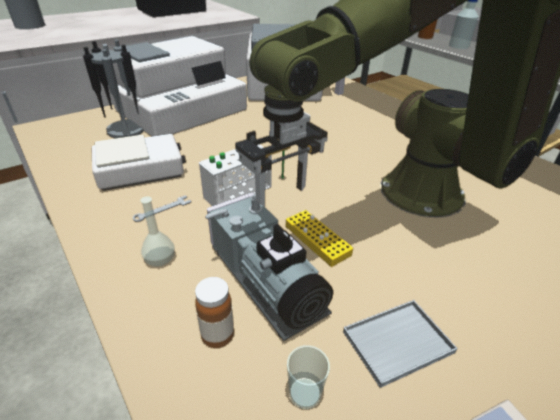

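View pics/side0.png

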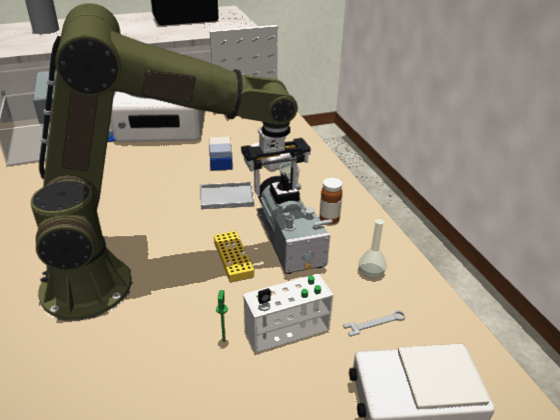

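View pics/wrist0.png

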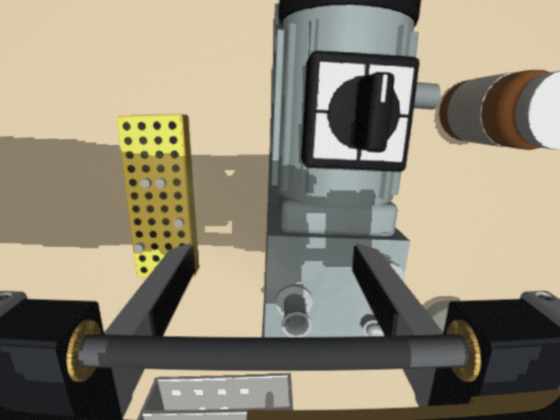

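The overview images show the pump with its motor at +y and its oil case at -y. The rack is on the right with the black tab in its near cell (side ~265,296), and the tray is on the left. The green look-alike stands free at (222,300) in the side view. In the wrist view the switch bar is at about (380,110) and the tube mouth at about (295,300).

```bash
cat > h.py <<'E'
import numpy as np, cv2
from scipy.spatial.transform import Rotation as R
def load(n,ee=None,rot=None,f=None):
    d=np.load(f or f"pics/{n}.npz"); d={k:d[k] for k in d.files}
    if 'hand_eye' in d:
        T=np.eye(4);T[:3,:3]=R.from_euler('xyz',rot).as_matrix();T[:3,3]=ee
        d['T']=T@d['hand_eye']
    else:
        T=np.eye(4);T[:3,:3]=R.from_euler('xyz',d['attitude']).as_matrix();T[:3,3]=d['position'];d['T']=T
    return d
def rays(d,px):
    px=np.asarray(px,float).reshape(-1,1,2)
    n=cv2.undistortPoints(px,d['mtx'],d['distortion']).reshape(-1,2)
    return np.c_[n,np.ones(len(n))]
def cloud(d):
    h,w=d['z_map'].shape
    u,v=np.meshgrid(np.arange(w),np.arange(h))
    r=rays(d,np.stack([u,v],-1).reshape(-1,2))
    P=r*d['z_map'].reshape(-1,1)
    P=P@d['T'][:3,:3].T+d['T'][:3,3]
    P=P.reshape(h,w,3); P[d['z_map']<=0]=np.nan
    return P
def atz(d,px,z):
    r=rays(d,px)@d['T'][:3,:3].T; o=d['T'][:3,3]
    return o+r*((z-o[2])/r[:,2])[:,None]
def proj(d,P):
    Ti=np.linalg.inv(d['T'])
    return cv2.projectPoints(np.asarray(P,float).reshape(-1,3),cv2.Rodrigues(Ti[:3,:3])[0],Ti[:3,3],d['mtx'],d['distortion'])[0].reshape(-1,2)
def snap(n,tag):
    from station import sensors,camera
    o=sensors.get_obs(); c=camera(n)
    a={k:np.array(v) for k,v in c.items()}
    cv2.imwrite(f"pics/{tag}.png",c["color"])
    np.savez(f"pics/{tag}.npz",**a,ee=o['ee_pos'],rot=o['eef_rot'])
    return load(tag,o['ee_pos'],o['eef_rot']),o
E
python3 - <<'E'
from h import *
w=load("wrist0",[.549847,0,.302084],[-3.141502,.001161,0])
P=cloud(w)
# switch bar top cloud
m=(P[...,2]>.185)&(P[...,2]<.205)
vv,uu=np.nonzero(m); print(uu.min(),uu.max(),vv.min(),vv.max(),m.sum())
sel=m.copy(); sel[:, :340]=0; sel[:,410:]=0; sel[170:]=0
Q=P[sel]; print("bar",len(Q),Q.mean(0),Q.min(0),Q.max(0))
r=cv2.minAreaRect((Q[:,:2]*1000).astype(np.float32)); print(r)
# pump top outline / terminal box
s=load("side0"); S=cloud(s)
for px in [(265,292),(265,298),(262,300),(268,302)]: print(px,S[px[1],px[0]])
m=(S[...,2]>.15)&(S[...,2]<.19); m[:270]=0; m[320:]=0; m[:,:240]=0; m[:,:]&=True
m[:,285:]=0
Q=S[m]; print("tab",len(Q),Q.min(0),Q.max(0),Q.mean(0))
im=cv2.imread("pics/side0.png"); cv2.imwrite("pics/s_rack.png",cv2.resize(im[190:350,190:350],None,fx=4,fy=4)[:600])
cv2.imwrite("pics/w_tube.png",cv2.resize(cv2.imread("pics/wrist0.png")[240:390,220:420],None,fx=4,fy=4))
E
```

```text
189 394 71 259 2153
bar 2143 [0.60784522 0.08305038 0.1958272 ] [0.60202026 0.06050712 0.18500966] [0.61654033 0.10461554 0.19997799]
((609.453369140625, 82.5072021484375), (44.07435989379883, 13.979039192199707), 88.55614471435547)
(265, 292) [ 0.41176667 -0.34461041  0.17240883]
(265, 298) [ 0.4111056  -0.346807    0.15581686]
(262, 300) [ 0.4033329 -0.3487903  0.1537246]
(268, 302) [ 0.4214745  -0.33740156  0.13084326]
tab 149 [ 0.39510576 -0.35155316  0.15046661] [ 0.42448303 -0.33601295  0.17871098] [ 0.40886859 -0.34623827  0.16656353]
```

View pics/s_rack.png

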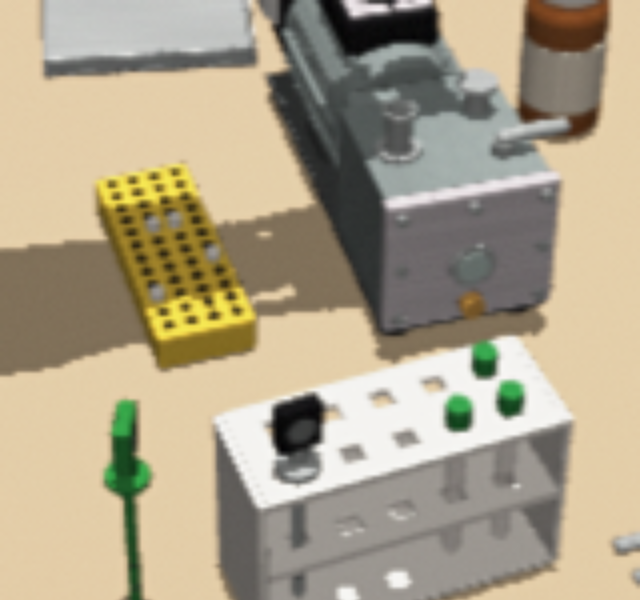

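View pics/w_tube.png

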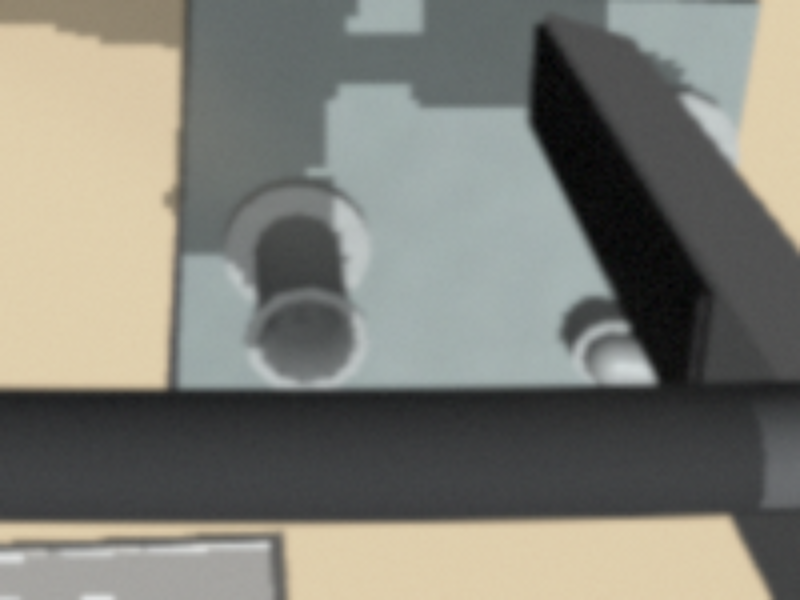

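```bash
python3 - <<'E'
from h import *
w=load("wrist0",[.549847,0,.302084],[-3.141502,.001161,0])
P=cloud(w)
m=(P[...,2]>.192)&(P[...,2]<.205); m[:,:340]=0; m[:,410:]=0; m[170:]=0
Q=P[m]; r=cv2.minAreaRect((Q[:,:2]*1000).astype(np.float32)); print(r, Q.mean(0),len(Q))
print("tube",atz(w,[(296.2,323.7)],.165), [P[v,u] for u,v in [(284,322),(309,322),(296,334)]])
g=(P[...,2]>.1)&(P[...,2]<.12)
# terminal box corners z=.156
m=(P[...,2]>.150)&(P[...,2]<.162); m[:,:290]=0;m[:,430:]=0;m[180:]=0
Q=P[m]; print("box",cv2.minAreaRect((Q[:,:2]*1000).astype(np.float32)),len(Q))
s=load("side0"); S=cloud(s)
m=(S[...,2]>.121)&(S[...,2]<.129); m[:270]=0;m[330:]=0;m[:,:235]=0;m[:,340:]=0
Q=S[m]; print("rack",cv2.minAreaRect((Q[:,:2]*1000).astype(np.float32)),len(Q),Q.mean(0))
m=(S[...,2]>.148)&(S[...,2]<.19); m[:285]=0; m[306:]=0; m[:,:255]=0; m[:,275:]=0
Q=S[m]; c=Q.mean(0); u,sv,vt=np.linalg.svd(Q-c); print(c,sv/np.sqrt(len(Q)),vt)
# oil case top z
m=(P[...,2]>.105)&(P[...,2]<.135); m[:,:250]=0;m[:,420:]=0;m[:235]=0;m[335:]=0
print("case z",np.nanmedian(P[m],0))
# left edge of oil case in wrist
for v in (245,280,315,330):
    row=P[v,255:280]; print(v,[(255+i,np.round(p,3).tolist()) for i,p in enumerate(row) if p[2]>.05][:1])
E
```

```text
((609.451904296875, 82.5094985961914), (44.07564163208008, 13.978012084960938), 88.60974884033203) [0.60845728 0.08301483 0.19678549] 1897
tube [[ 0.5681696  -0.07453568  0.165     ]] [array([ 0.55863335, -0.07228681,  0.16594819]), array([ 0.57819165, -0.07366144,  0.16411005]), array([ 0.56838109, -0.08547448,  0.1631607 ])]
box ((614.91162109375, 82.20635223388672), (78.56842041015625, 85.52525329589844), 88.34396362304688) 8061
rack ((477.9246520996094, -320.92156982421875), (202.15798950195312, 85.43539428710938), 2.969271659851074) 1577 [ 0.4768899  -0.32522679  0.12429179]
[ 0.40899532 -0.34632695  0.16556316] [0.00951249 0.00855942 0.00299008] [[ 3.79842855e-01  1.47016614e-01  9.13293776e-01]
 [ 9.25051028e-01 -6.04056224e-02 -3.75009008e-01]
 [ 3.55244261e-05  9.87287838e-01 -1.58942514e-01]]
case z [ 0.59360201 -0.05387849  0.12799525]
245 [(268, [0.546, -0.023, 0.129])]
280 [(268, [0.546, -0.056, 0.128])]
315 [(263, [0.539, -0.127, 0.074])]
330 [(262, [0.539, -0.128, 0.1])]
```

Emit:
move_arm:
  rows: "30 -42 0 0 0 0.012; 29 -41 0 0 0 0.012; 0 0 0 0 0 0; 0 0 0 0 0 0"
  grip: -0.1
  newtons: 50

```text
time_s: 0.65
ee_pos: [0.6106, 0.0841, 0.3011]
eef_rot: [3.141, 0.003, -0.026]
force: [0.4, -0.2, -0.3]
grip_width: 0.0571
```

```bash
python3 - <<'E'
from h import *
w,o=snap("wrist","w1"); print(o['ee_pos'],o['eef_rot'],o['grip_width'],o['time_s'])
P=cloud(w)
m=(P[...,2]>.192)&(P[...,2]<.205); m[:,:200]=0; m[:,400:]=0
Q=P[m];m2=(abs(Q[:,0]-.609)<.02)&(abs(Q[:,1]-.0825)<.03);Q=Q[m2]; print(cv2.minAreaRect((Q[:,:2]*1000).astype(np.float32)),Q.mean(0),len(Q))
E
```

```text
[0.61059732 0.08411925 0.30109626] [ 3.14112470e+00  2.71793339e-03 -2.61270989e-02] 0.05708955989242905 0.65
((609.7774047851562, 83.30926513671875), (44.076690673828125, 12.960326194763184), 87.9189453125) [0.60973701 0.08471809 0.19689418] 1396
```

View pics/w1.png

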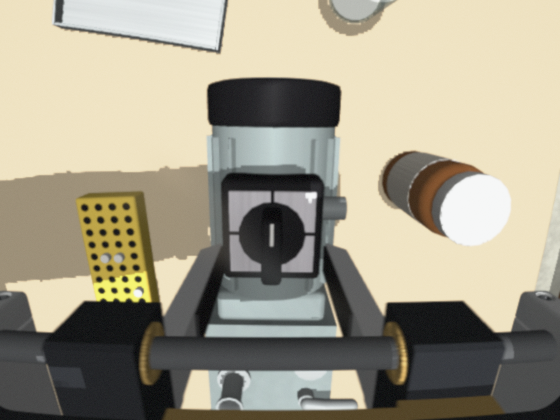

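The bar sits between the fingers at about (272,235), running along the pump, and the two measurements agree within 1 mm. Next I descend and pinch it.

Emit:
move_arm:
  rows: "-0.8 1 15 0 0 0; 0 0 15 0 0 0; 0 0 5 0 0 0; 0 0 0 0 0 0"

```text
time_s: 1.2
ee_pos: [0.6086, 0.0809, 0.2633]
eef_rot: [3.141, 0.004, -0.029]
force: [0.1, -1.5, 0.3]
grip_width: 0.0425
```

Emit:
move_arm:
  rows: "0 0 0 0 0 0; 0 0 0 0 0 0; 0 0 0 0 0 0; 0 0 0 0 0 0"
  grip: -1

```text
time_s: 1.7
ee_pos: [0.609, 0.0809, 0.2643]
eef_rot: [3.141, 0.002, -0.029]
force: [3.2, -0.2, -2.6]
grip_width: 0.0125
```

Emit:
move_arm:
  rows: "0 0 0 0 0 -0.16; 0 0 0 0 0 -0.16; 0 0 0 0 0 -0.16; 0 0 0 0 0 -0.16; 0 0 0 0 0 -0.16"

```text
time_s: 2.33
ee_pos: [0.6104, 0.0815, 0.2643]
eef_rot: [3.14, -0.003, 0.795]
force: [4.2, 1.9, -2.5]
grip_width: 0.0124
```

Emit:
move_arm:
  rows: "0 0 0 0 0 -0.16; 0 0 0 0 0 -0.16; 0 0 0 0 0 -0.16; 0 0 0 0 0 -0.16; 0 0 0 0 0 -0.1; 0 0 0 0 0 0"

```text
time_s: 3.08
ee_pos: [0.611, 0.083, 0.2643]
eef_rot: [3.136, -0.004, 1.561]
force: [1.1, -0.1, -1.3]
grip_width: 0.0127
```

Emit:
move_arm:
  rows: "0 0 0 0 0 0; 0 0 0 0 0 0; 0 0 0 0 0 0; 0 0 -20 0 0 0; 0 0 -40 0 0 0; 0 0 0 0 0 0"
  grip: 0.1

```text
time_s: 3.82
ee_pos: [0.6105, 0.0828, 0.3259]
eef_rot: [3.137, -0.004, 1.556]
force: [0.1, -0.9, 0.0]
grip_width: 0.0515
```

```bash
python3 - <<'E'
from h import *
w,o=snap("wrist","w2"); print(o['ee_pos'],o['eef_rot'],o['grip_width'],o['time_s'])
P=cloud(w)
m=(P[...,2]>.192)&(P[...,2]<.205)
Q=P[m];m2=(abs(Q[:,0]-.609)<.03)&(abs(Q[:,1]-.0825)<.03);Q=Q[m2]; print(cv2.minAreaRect((Q[:,:2]*1000).astype(np.float32)),Q.mean(0),len(Q))
E
```

```text
[0.61048659 0.08276492 0.32589616] [ 3.13739879 -0.00389446  1.55582862] 0.051485078787398365 3.825
((608.59814453125, 82.78524017333984), (12.9495267868042, 42.931800842285156), 87.57858276367188) [0.60749981 0.08275913 0.19695757] 1117
```

View pics/w2.png

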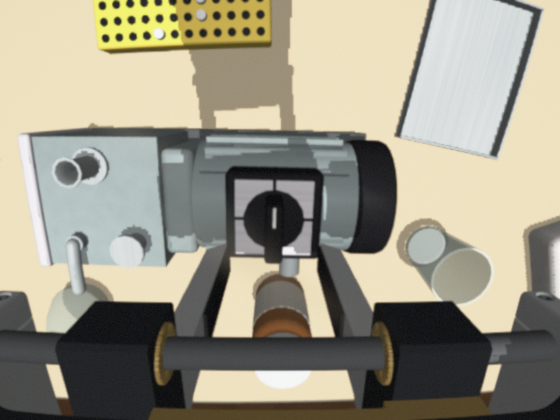

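The bar is now across the pump, 90° from where it was, so the switch is off. The tube mouth shows at (67,173). Next I move over the rack, saving joint data as I go to fit the arm's kinematics.

```bash
cat >> h.py <<'E'
def log():
    from station import sensors
    import json
    o=sensors.get_obs(); open('log.jsonl','a').write(json.dumps([o['qpos'].tolist(),o['ee_pos'].tolist(),o['eef_rot'].tolist()])+"\n"); return o
E
python3 - <<'E'
from h import *
o=log(); print(o['qpos'])
d=np.load("pics/w2.npz"); w=load("w2",d['ee'],d['rot'])
print("tube",atz(w,[(67,173)],.165))
P=cloud(w)
m=(P[...,2]>.158)&(P[...,2]<.172); m[:,120:]=0; m[200:]=0; m[:150]=0
Q=P[m]; print(len(Q),Q.mean(0),(Q.min(0)+Q.max(0))/2,Q.max(0)-Q.min(0))
s=load("scene0"); S=cloud(s)
im=s['color']
m=(S[...,2]>.003)&(S[...,2]<.03); m[:300]=0;m[382:]=0;m[:,340:]&=True;m[:,:335]=0;m[:,460:]=0
Q=S[m]; print("tray",cv2.minAreaRect((Q[:,:2]*1000).astype(np.float32)),len(Q))
E
cp /dev/null /dev/null
```

```text
[ 0.07424484  0.43401896  1.29047075  0.00355434  1.41582506 -1.48205432]
tube [[ 0.56831023 -0.07481324  0.165     ]]
558 [ 0.56839851 -0.07715685  0.16330827] [ 0.56813614 -0.07601723  0.16254419] [0.02414857 0.02510174 0.00906945]
tray ((466.20294189453125, 338.8170166015625), (170.110595703125, 261.52691650390625), 78.62202453613281) 3020cp: '/dev/null' and '/dev/null' are the same file
```

Emit:
move_arm:
  rows: "-42 -20 0 0 0 0;-42 -20 0 0 0 0;-42 -20 0 0 0 0;-42 -20 0 0 0 0;-42 -20 0 0 0 0;-42 -20 0 0 0 0;-42 -20 0 0 0 0;-42 -20 0 0 0 0;-42 -20 0 0 0 0;-42 -20 0 0 0 0;0 0 0 0 0 0;0 0 0 0 0 0"
  grip: 0.3

```text
time_s: 5.38
ee_pos: [0.3937, -0.3449, 0.3086]
eef_rot: [-3.125, -0.011, 1.554]
force: [0.4, -0.1, 0.1]
grip_width: 0.061
```

```bash
python3 - <<'E'
from h import *
w,o=snap("wrist","w3"); log(); print(o['ee_pos'],o['eef_rot'],o['qpos'],o['time_s'])
E
```

```text
[ 0.39369866 -0.34490832  0.3085735 ] [-3.12499364 -0.01131028  1.55366425] [-0.78827081  0.24363984  1.57847099 -0.00355351  1.33926901 -2.3411793 ] 5.375
```

View pics/w3.png

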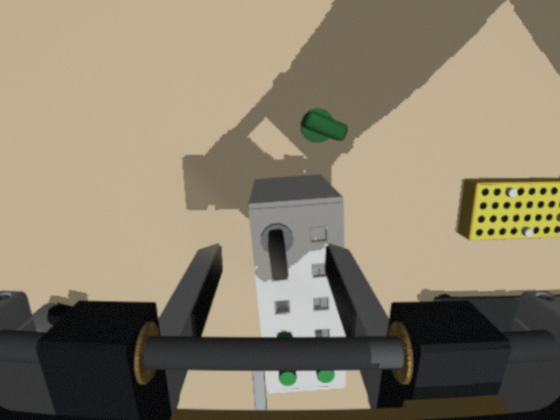

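```bash
python3 - <<'E'
from h import *
d=np.load("pics/w3.npz"); w=load("w3",d['ee'],d['rot']); P=cloud(w)
for lo,hi in[(.15,.17),(.17,.18),(.172,.185)]:
    m=(P[...,2]>lo)&(P[...,2]<hi)&(P[...,0]<.46)&(abs(P[...,1]+.34)<.04); m[:,:255]=0;m[:,300:]=0
    Q=P[m]; print(len(Q),Q.mean(0),cv2.minAreaRect((Q[:,:2]*1000).astype(np.float32)) if len(Q)>5 else '')
m=(P[...,2]>.120)&(P[...,2]<.129)&(abs(P[...,0]-.47)<.15)&(abs(P[...,1]+.32)<.09); m[:,:245]=0;m[:,345:]=0
Q=P[m]; print("rack",cv2.minAreaRect((Q[:,:2]*1000).astype(np.float32)),len(Q),np.median(Q[:,2]))
m=(P[...,2]>.129)&(P[...,2]<.14)&(P[...,0]<.46)&(abs(P[...,1]+.34)<.04);m[:,:255]=0;m[:,300:]=0
Q=P[m]; print("collar",len(Q),Q.mean(0),cv2.minEnclosingCircle((Q[:,:2]*1000).astype(np.float32)))
cv2.imwrite("pics/w3c.png",cv2.resize(w['color'][160:310,230:370],None,fx=4,fy=4))
E
```

```text
154 [ 0.39690755 -0.34222258  0.16104956] ((403.89862060546875, -337.7366943359375), (23.288732528686523, 10.596604347229004), 39.68007278442383)
659 [ 0.40896131 -0.34115853  0.17624427] ((410.5765380859375, -341.0592041015625), (30.2103214263916, 11.941789627075195), 5.813158988952637)
646 [ 0.40921588 -0.34114565  0.17634452] ((410.6517333984375, -341.05157470703125), (30.059206008911133, 11.941789627075195), 5.813158988952637)
rack ((478.12060546875, -319.5154724121094), (201.85105895996094, 79.48821258544922), 3.2356839179992676) 10475 0.125003190902708
collar 382 [ 0.40762004 -0.34052688  0.1308332 ] ((410.6799011230469, -340.935791015625), 14.057031631469727)
```

View pics/w3c.png

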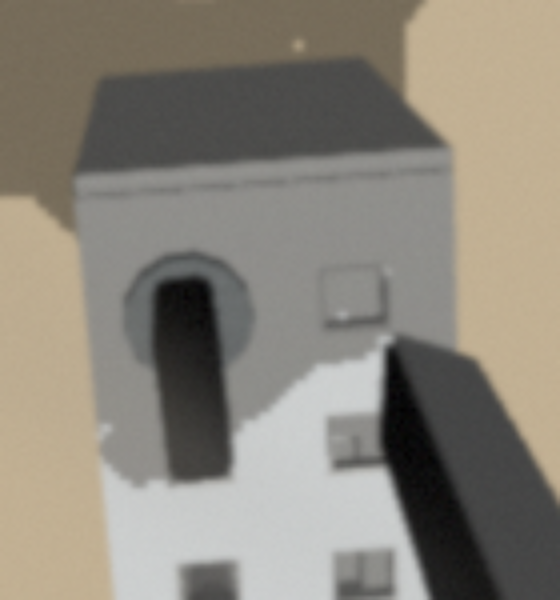

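The tab axis is at (0.4107, -0.3411) with a yaw of about 5.8°. The collar circle agrees and the rack top reads 0.125. I'll make a few tilts to fit the kinematics before choosing the grasp tilt.

Emit:
move_arm:
  rows: "0 0 -40 0 0 0.18; 0 0 -40 0 0 0.18;0 0 0 0 0 0.18;0 0 0 0 0 0.18;0 0 0 0 0 0.18;0 0 0 0 0 0.18;0 0 0 0 0 0.18;0 0 0 0 0 0.18;0 0 0 0 0 0.18; 0 0 0 0 0 0"

```text
time_s: 6.68
ee_pos: [0.4012, -0.3354, 0.3893]
eef_rot: [-3.13, 0.019, -0.101]
force: [0.1, 0.2, 0.1]
grip_width: 0.0609
```

```bash
python3 -c "
from h import *;o=log();print(o['qpos'])"
```

```text
[-0.7654193   0.19568849  1.45079129 -0.00268665  1.5177344  -0.66369335]
```

Emit:
move_arm:
  rows: "0 0 0 0 0 0.18; 0 0 0 0 0 0.18;0 0 0 0 0 0.18;0 0 0 0 0 0.18;0 0 0 0 0 0.18;0 0 0 0 0 0.18;0 0 0 0 0 0.18; 0 0 0 0 0 0.17;0 0 0 -0.15 0 0; 0 0 0 -0.15 0 0; 0 0 0 -0.15 0 0"

```text
time_s: 8.05
ee_pos: [0.4042, -0.3291, 0.3896]
eef_rot: [2.662, 0.018, -1.516]
force: [-0.7, -0.3, -0.3]
grip_width: 0.0611
```

```bash
python3 - <<'E'
from h import *
import json
from scipy.optimize import least_squares
o=log();print(o['qpos'],o['ee_pos'],o['eef_rot'])
D=[json.loads(l) for l in open('log.jsonl')]
D.append([[-6.65699297e-02,3.00468907e-01,1.52158986,1.35841e-05,1.32069844,-6.65772716e-02],[.549847,2.6e-5,.302084],[-3.1415,.00116,0]])
def rz(t):return R.from_rotvec([0,0,t]).as_matrix()
def ry(t):return R.from_rotvec([0,t,0]).as_matrix()
def fk(q,p,s):
    h,e,d,a,b,f,c=p
    A=rz(q[0]); x=A@np.array([e,d,h])
    A=A@ry(q[1]); x=x+A@np.array([0,0,a])
    A=A@ry(q[2]); x=x+A@np.array([f,0,b])
    A=A@rz(s[0]*q[3]); A=A@ry(q[4]); A=A@rz(s[1]*q[5]); x=x+A@np.array([0,0,c])
    return x,A
p0=[.4,.0,.036,.45,.45,0,.25]
for s in [(1,1),(1,-1),(-1,1),(-1,-1)]:
    T=[ (fk(q,p0,s)[1].T@R.from_euler('xyz',r).as_matrix()) for q,_,r in D]
    print(s,[np.round(R.from_matrix(t).as_rotvec(),3).tolist() for t in T])
    def res(p): return np.concatenate([1000*(fk(q,p,s)[0]-x) for q,x,_ in D]+[ (p-np.array(p0))*0.5])
    r=least_squares(res,p0); print(np.round(r.x,4),np.abs(r.fun[:3*len(D)]).max())
E
```

```text
[-0.65726925  0.3382276   1.31572555 -0.30668988  1.85905631  0.82216907] [ 0.40415638 -0.32908261  0.38956107] [ 2.66240483  0.01761156 -1.5159364 ]
(1, 1) [[0.0, -0.0, 3.142], [-0.0, 0.0, 3.142], [-0.0, 0.0, 3.142], [0.0, 0.0, 3.142], [0.0, -0.0, -3.142]]
[0.2212 0.     0.0366 0.4242 0.4475 0.0409 0.1734] 0.0002703383773505763
(1, -1) [[-0.0, -0.0, 0.177], [0.0, -0.0, -1.541], [-0.0, 0.0, 1.814], [0.0, -0.0, -1.497], [-0.0, 0.0, 3.008]]
[0.2212 0.     0.0366 0.4242 0.4475 0.0409 0.1734] 0.0002703383773505763
(-1, 1) [[0.011, -0.001, -3.14], [0.008, 0.008, 3.14], [0.005, -0.007, 3.141], [0.632, 0.587, -2.842], [0.0, -0.0, -3.142]]
[-0.0522 -0.0494  0.0259  0.3762  0.4716 -0.1243  0.0093] 50.64901224453766
(-1, -1) [[-0.0, 0.007, 0.179], [0.0, -0.008, -1.543], [-0.0, -0.006, 1.814], [0.0, 0.631, -1.277], [-0.0, 0.0, 3.008]]
[-0.0522 -0.0494  0.0259  0.3762  0.4716 -0.1243  0.0093] 50.64901224453766
```

```bash
cat >> h.py <<'E'
from scipy.optimize import least_squares
LO=np.array([-3.03,-.79,.23,-1.04,0,-2.55]);HI=np.array([3.03,2.21,2.52,4.18,3.07,2.55])
PP=[0.2212,0,.0366,.4242,.4475,.0409,.1734]
def rz(t):return R.from_rotvec([0,0,t]).as_matrix()
def ry(t):return R.from_rotvec([0,t,0]).as_matrix()
def fk(q,p=PP):
    h,e,d,a,b,f,c=p
    A=rz(q[0]); x=A@np.array([e,d,h])
    A=A@ry(q[1]); x=x+A@np.array([0,0,a])
    A=A@ry(q[2]); x=x+A@np.array([f,0,b])
    A=A@rz(q[3])@ry(q[4]); x=x+A@np.array([0,0,c])
    return x,A@rz(q[5]+np.pi)
def ik(x,A,q0):
    def res(q):
        X,B=fk(q); return np.r_[(X-x)*5, R.from_matrix(B.T@A).as_rotvec()]
    r=least_squares(res,np.clip(q0,LO+.01,HI-.01),bounds=(LO,HI))
    return r.x,np.abs(r.fun).max()
def grasp(tau,flip):
    "tool in dipstick-tab frame"
    z=np.array([np.sin(tau),0,-np.cos(tau)]); x=np.array([0,1 if flip==0 else -1,0]);
    return np.c_[x,np.cross(z,x),z]
def toolpose(tab,D,tau,flip):
    A=D@grasp(tau,flip); return tab-A[:,2]*.078,A
E
python3 - <<'E'
from h import *
s=load("scene0"); c=atz(s,[(345,333),(411,304),(454,348),(381,381)],.018); print(c,c.mean(0))
print([np.linalg.norm(c[i]-c[i-1]) for i in range(4)])
tray=c.mean(0)[:2]
tube=np.array([.5683,-.0750])
best=[]
for flip in(0,1):
  for tau in np.radians([-60,-50,-40,-30,-20,0,20,30,40,50,60]):
    q0=np.array([-.7,.34,1.3,-.3,1.86,-2.3 if flip==0 else .82])
    D=rz(np.radians(5.8))
    ok=True;qs=[]
    for z in(.16,.33):
        x,A=toolpose(np.array([.4107,-.3411,z]),D,tau,flip); q,e=ik(x,A,q0)
        ok&=e<1e-3; qs.append(q)
        q0=q
    if not ok: print(flip,round(np.degrees(tau)),"rack fail",e);continue
    qr=q0
    for psi in np.radians(np.arange(-90,91,30)):
      D=rz(psi); q0=qr; ok=True; m=9
      for z in(.33,.2):
        x,A=toolpose(np.array([*tube,z]),D,tau,flip); q,e=ik(x,A,q0); ok&=e<1e-3; q0=q; m=min(m,(q-LO).min(),(HI-q).min())
        if z==.33: qt=q
      if not ok: continue
      for phi in np.radians(np.arange(-180,180,30)):
        # rod tip direction = level azimuth phi; -z_d = (cos,sin,0); tab x either up or down
        dz=-np.array([np.cos(phi),np.sin(phi),0])
        for ud in(1,-1):
          dx=np.array([0,0,ud]); D2=np.c_[dx,np.cross(dz,dx),dz]
          for z in (.25,.35):
            tab=np.array([*tray,z])+dz*.145
            x,A=toolpose(tab,D2,tau,flip)
            for q0 in (qt,qt+[.8,0,0,0,0,.8],qt+[.8,0,0,1,0,0]):
              q,e=ik(x,A,q0)
              if e<1e-3: best.append((min(m,(q-LO).min(),(HI-q).min()),-np.abs(q-qt).sum(),flip,round(np.degrees(tau)),round(np.degrees(psi)),round(np.degrees(phi)),ud,z,np.round(q,2).tolist(),np.round(qt,2).tolist(),np.round(qr,2).tolist())); break
best.sort(key=lambda b:-(b[1]+3*min(b[0],.4)))
print(len(best))
for b in best[:25]: print(b)
E
```

```text
[[0.56366607 0.2476191  0.018     ]
 [0.39513695 0.27644282 0.018     ]
 [0.41192644 0.39425206 0.018     ]
 [0.57985669 0.35845106 0.018     ]] [0.48764654 0.31919126 0.018     ]
[np.float64(0.112008295126338), np.float64(0.1709762269343417), np.float64(0.11899960045094504), np.float64(0.17170405232150865)]
0 20 rack fail 0.04565445686918637
0 30 rack fail 0.11587100715948323
0 40 rack fail 0.18193798685580953
0 50 rack fail 0.2416793472976927
0 60 rack fail 0.29387275578084016
1595
(np.float64(0.7122156252212488), np.float64(-2.383657879865372), 0, 0, -60, 90, -1, 0.35, [-0.23, 0.33, 1.81, 1.45, 1.77, -0.57], [-0.2, 0.3, 1.28, 0.0, 1.56, -0.72], [-0.76, 0.21, 1.4, 0.0, 1.54, -2.43])
(np.float64(0.4362546611626962), np.float64(-2.418918888017274), 1, -40, 60, 120, 1, 0.35, [-0.01, 0.53, 1.12, 0.77, 1.92, -0.43], [0.04, 0.51, 1.12, -0.6, 1.87, 0.49], [-0.57, 0.52, 1.1, -0.47, 2.05, 0.79])
(np.float64(0.6682032218232004), np.float64(-2.4608484265986554), 0, 0, -60, 90, -1, 0.25, [-0.23, 0.5, 1.85, 1.41, 1.73, -0.79], [-0.2, 0.3, 1.28, 0.0, 1.56, -0.72], [-0.76, 0.21, 1.4, 0.0, 1.54, -
[... 3881 characters left out ...]
.34], [-0.4, 0.38, 1.25, 0.48, 1.71, -0.38], [-0.61, 0.44, 1.16, -0.35, 1.93, -2.34])
(np.float64(0.7710951414076717), np.float64(-2.802890424757202), 1, 30, 90, 120, 1, 0.35, [-0.05, 0.84, 1.31, 1.79, 2.3, -0.34], [-0.4, 0.38, 1.25, 0.48, 1.71, -0.38], [-0.97, 0.03, 1.66, 0.49, 1.22, 0.38])
(np.float64(0.9286363960211377), np.float64(-2.820193856515957), 0, 0, -60, 120, -1, 0.35, [-0.09, 0.72, 1.2, 1.34, 2.14, -0.42], [-0.2, 0.3, 1.28, 0.0, 1.56, -0.72], [-0.76, 0.21, 1.4, 0.0, 1.54, -2.43])
(np.float64(0.668203221823382), np.float64(-2.835372820443419), 0, 0, -30, 90, -1, 0.25, [-0.23, 0.5, 1.85, 1.41, 1.73, -0.79], [-0.2, 0.3, 1.28, 0.0, 1.56, -1.24], [-0.76, 0.21, 1.4, 0.0, 1.54, -2.43])
```

The kinematic model fits the logged poses to within a micron. A straight vertical grasp works: the tube is reachable, and the final pose can have the tool level and the rod pointing toward +y over the tray. Next I align above the tab.

```bash
cat >> h.py <<'E'
def delta(x,A,n=1,show=True):
    "rows from the present measured pose to the target (n equal steps, same rotation axis)"
    from station import sensors
    o=sensors.get_obs(); A0=R.from_euler('xyz',o['eef_rot']).as_matrix(); x0=o['ee_pos']
    rv=R.from_matrix(A0.T@A).as_rotvec()
    print("total shift(tool) mm",np.round(1000*A0.T@(np.array(x)-x0),1),"rot",np.round(rv,3),"ee",np.round(x0,4),"F",np.round(o['force'],1),"w",round(o['grip_width'],4),"t",o['time_s'])
    if n>1:
        rows=[]
        for i in range(n):
            Ai=A0@R.from_rotvec(rv*i/n).as_matrix()
            rows.append(" ".join(f"{v:.1f}" for v in 1000*Ai.T@(np.array(x)-x0)/n)+" "+" ".join(f"{v:.3f}" for v in rv/n))
        print(";".join(rows))
def pose(tab,yaw,flip=1): return toolpose(np.array(tab,float),rz(np.radians(yaw)),0,flip)
E
python3 -c "
from h import *
delta(*pose([.4107,-.3411,.24],5.8),4)"
```

```text
total shift(tool) mm [ 13.6 -38.1  60.6] rot [ 0.479  0.028 -0.041] ee [ 0.4042 -0.3291  0.3896] F [-0.7 -0.3 -0.3] w 0.0611 t 8.05
3.4 -9.5 15.1 0.120 0.007 -0.010;3.4 -7.6 16.2 0.120 0.007 -0.010;3.3 -5.6 17.0 0.120 0.007 -0.010;3.3 -3.5 17.6 0.120 0.007 -0.010
```

Emit:
move_arm:
  rows: "3.4 -9.5 15 0.12 0.007 -0.01;3.4 -7.6 16 0.12 0.007 -0.01;3.3 -5.6 17 0.12 0.007 -0.01;3.3 -3.5 17.6 0.12 0.007 -0.01;0 0 0 0 0 0"
  grip: -0.1

```text
time_s: 8.68
ee_pos: [0.414, -0.3377, 0.3146]
eef_rot: [-3.132, 0.005, -1.44]
force: [-0.0, -0.3, 0.3]
grip_width: 0.0422
```

```bash
python3 - <<'E'
from h import *
delta(*pose([.4107,-.3411,.16],5.8),1)
w,o=snap("wrist","w4"); P=cloud(w)
m=(P[...,2]>.172)&(P[...,2]<.185)&(abs(P[...,0]-.41)<.03)&(abs(P[...,1]+.34)<.02)
Q=P[m]; print(len(Q),cv2.minAreaRect((Q[:,:2]*1000).astype(np.float32)))
E
```

```text
total shift(tool) mm [ 3.3  4.4 76.5] rot [-0.01   0.005  0.029] ee [ 0.414  -0.3377  0.3146] F [-0.  -0.3  0.3] w 0.0422 t 8.675
644 ((411.6557922363281, -341.34698486328125), (29.562040328979492, 12.006916046142578), 6.030022621154785)
```

View pics/w4.png

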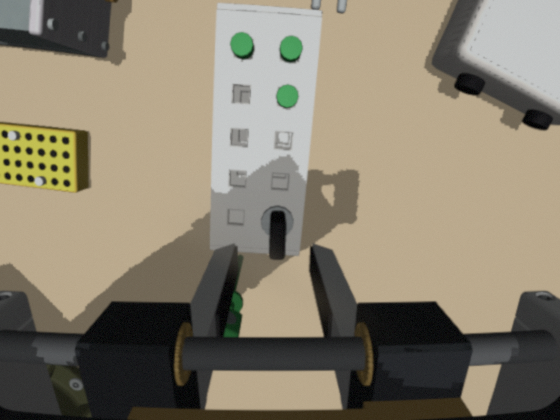

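The black tab is centred between the fingers at about (278,235). The green look-alike shows at about (235,310), so I'll check its clearance.

```bash
python3 - <<'E'
from h import *
for n in("side0","w3"):
    d=np.load(f"pics/{n}.npz"); s=load(n,d['ee'] if 'ee' in d else None,d['rot'] if 'rot' in d else None); S=cloud(s)
    c=s['color'].astype(int); g=(c[...,1]>c[...,2]*1.8)&(c[...,1]>c[...,0]*1.5)&(c[...,1]>40)
    if n=="side0": g[:,240:]=0; g[:285]=0
    else: g[150:]=0
    Q=S[g]; print(n,g.sum(),np.nanmin(Q,0),np.nanmax(Q,0),np.nanmean(Q[Q[:,2]>.12],0) if (Q[:,2]>.12).any() else '')
E
```

```text
side0 169 [ 0.30510057 -0.32486203  0.00777082] [ 0.32828052 -0.29340537  0.16392181] [ 0.31509237 -0.31628698  0.14968401]
w3 971 [ 0.30502722 -0.32103142  0.11395201] [ 0.32987473 -0.29278366  0.16358763] [ 0.31732617 -0.30806519  0.16045072]
```

Emit:
move_arm:
  rows: "3 4 20 -0.01 0.005 0.029; 0 0 20 0 0 0; 0 0 18 0 0 0; 0 0 0 0 0 0"

```text
time_s: 9.22
ee_pos: [0.4125, -0.3406, 0.2588]
eef_rot: [3.134, -0.003, -1.461]
force: [-0.3, -0.7, -0.3]
grip_width: 0.0424
```

```bash
python3 -c "
from h import *
delta(*pose([.4112,-.3412,.16],5.9))"
```

```text
total shift(tool) mm [ 0.3  1.2 20.8] rot [ 0.008 -0.003  0.007] ee [ 0.4125 -0.3406  0.2588] F [-0.3 -0.7 -0.3] w 0.0424 t 9.225
```

Emit:
move_arm:
  rows: "0 1 12 0.008 -0.003 0.007; 0 0 8 0 0 0; 0 0 0 0 0 0"

```text
time_s: 9.6
ee_pos: [0.4118, -0.3409, 0.2387]
eef_rot: [-3.14, -0.001, -1.467]
force: [0.5, -0.5, 1.0]
grip_width: 0.0423
```

Emit:
move_arm:
  rows: "0 0 0 0 0 0; 0 0 0 0 0 0; 0 0 0 0 0 0; 0 0 0 0 0 0"
  grip: -1
  newtons: 50

```text
time_s: 10.1
ee_pos: [0.4119, -0.3412, 0.2396]
eef_rot: [-3.14, -0.002, -1.467]
force: [0.5, 0.1, -1.1]
grip_width: 0.0118
```

```bash
python3 -c "
from h import *
delta(*pose([.4112,-.3412,.16],5.9))"
```

```text
total shift(tool) mm [-0.1  0.7  1.6] rot [-0.002 -0.002  0.001] ee [ 0.4119 -0.3412  0.2396] F [ 0.5  0.1 -1.1] w 0.0118 t 10.1
```

Emit:
move_arm:
  rows: "0 0 -15 0 0 0; 0 0 -25 0 0 0; 0 0 -30 0 0 0; 0 0 -30 0 0 0; 0 0 -30 0 0 0; 0 0 -30 0 0 0; 0 0 -30 0 0 0; 0 0 0 0 0 0"

```text
time_s: 11.1
ee_pos: [0.4104, -0.3397, 0.4433]
eef_rot: [-3.136, -0.006, -1.467]
force: [-0.4, -0.2, -1.4]
grip_width: 0.0116
```

```bash
python3 - <<'E'
from h import *
x,A=pose([.5683,-.0750,.365],90)
delta(x,A,12)
w,o=snap("side","s5"); cv2.imwrite("pics/s5c.png",cv2.resize(w['color'][130:350,180:380],None,fx=2.7,fy=2.7))
E
```

```text
total shift(tool) mm [-246.9 -184.5   -0.3] rot [ 0.    -0.009 -1.467] ee [ 0.4104 -0.3397  0.4433] F [-0.4 -0.2 -1.4] w 0.0116 t 11.1
-20.6 -15.4 -0.0 0.000 -0.001 -0.122;-18.5 -17.8 -0.0 0.000 -0.001 -0.122;-16.2 -19.9 0.0 0.000 -0.001 -0.122;-13.7 -21.7 0.0 0.000 -0.001 -0.122;-10.9 -23.2 0.0 0.000 -0.001 -0.122;-8.0 -24.4 0.0 0.000 -0.001 -0.122;-5.0 -25.2 0.0 0.000 -0.001 -0.122;-1.9 -25.6 0.0 0.000 -0.001 -0.122;1.3 -25.7 0.0 0.000 -0.001 -0.122;4.4 -25.3 0.0 0.000 -0.001 -0.122;7.4 -24.6 0.0 0.000 -0.001 -0.122;10.4 -23.5 0.0 0.000 -0.001 -0.122
```

View pics/s5c.png

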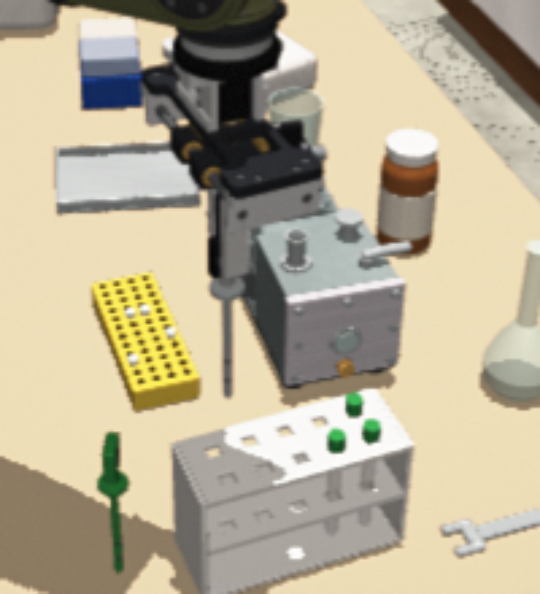

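The dipstick hangs straight in the fingers, clear of the rack. I carry it over to the tube mouth.

Emit:
move_arm:
  rows: "-20.6 -15.4 0 0 0 -0.122;-18.5 -17.8 0 0 0 -0.122;-16.2 -19.9 0 0 0 -0.122;-13.7 -21.7 0 0 0 -0.122;-10.9 -23.2 0 0 0 -0.122;-8 -24.4 0 0 0 -0.122;-5 -25.2 0 0 0 -0.122;-1.9 -25.6 0 0 0 -0.122;1.3 -25.7 0 0 0 -0.122;4.4 -25.3 0 0 0 -0.122;7.4 -24.6 0 0 0 -0.122;10.4 -23.5 0 0 0 -0.122;0 0 0 0 0 0;0 0 0 0 0 0"

```text
time_s: 12.9
ee_pos: [0.5655, -0.0631, 0.4231]
eef_rot: [-3.134, 0.021, 0.042]
force: [0.0, -0.3, -0.2]
grip_width: 0.012
```

```bash
python3 - <<'E'
from h import *
delta(*pose([.5683,-.0750,.365],90))
w,o=snap("wrist","w6")
s,o=snap("side","s6");
cv2.imwrite("pics/s6c.png",cv2.resize(s['color'][130:290,220:380],None,fx=3.7,fy=3.7))
c,o=snap("scene","c6"); cv2.imwrite("pics/c6c.png",cv2.resize(c['color'][100:300,160:340],None,fx=3,fy=3))
E
```

```text
total shift(tool) mm [  1.9  11.8 -20. ] rot [-0.007  0.021  0.042] ee [ 0.5655 -0.0631  0.4231] F [ 0.  -0.3 -0.2] w 0.012 t 12.9
```

View pics/w6.png

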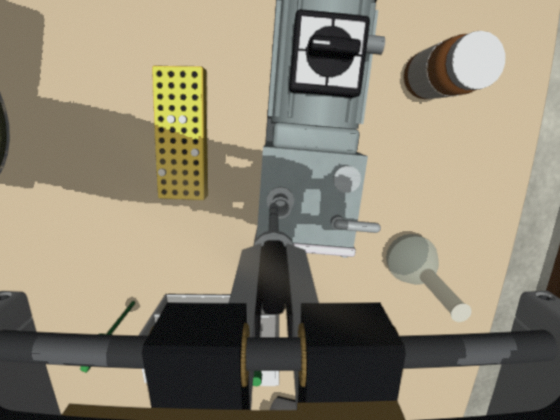

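View pics/s6c.png

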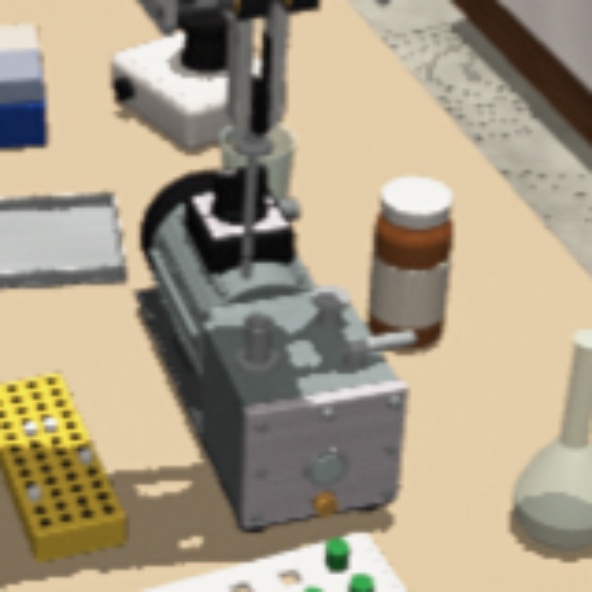

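View pics/c6c.png

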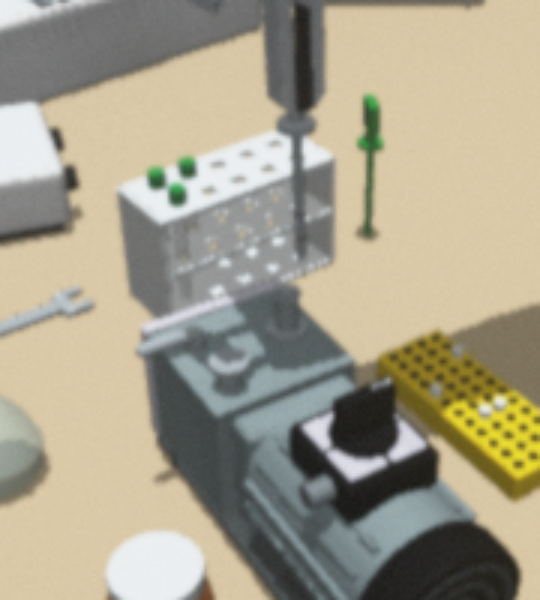

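Emit:
move_arm:
  rows: "1 6 8 -0.004 0.01 0.02; 1 6 8 -0.003 0.01 0.02; 0 0 0 0 0 0; 0 0 0 0 0 0"

```text
time_s: 13.55
ee_pos: [0.5673, -0.0774, 0.4063]
eef_rot: [3.141, -0.001, -0.004]
force: [-0.9, -0.7, -0.0]
grip_width: 0.0118
```

```bash
python3 - <<'E'
from h import *
delta(*pose([.5683,-.0750,.327],90))
s,o=snap("side","s7");c,o=snap("scene","c7")
A=R.from_euler('xyz',o['eef_rot']).as_matrix(); tip=o['ee_pos']+A[:,2]*.2246; print("tip FK",tip,"collar",o['ee_pos']+A[:,2]*(.2246-.110))
for n,d in(("s",s),("c",c)):
    print(n,"tip px",proj(d,[tip, [.5683,-.075,.165]]))
cv2.imwrite("pics/s7c.png",cv2.resize(s['color'][170:250,260:340],None,fx=7,fy=7,interpolation=cv2.INTER_CUBIC))
cv2.imwrite("pics/c7c.png",cv2.resize(c['color'][140:230,210:300],None,fx=6,fy=6,interpolation=cv2.INTER_CUBIC))
E
```

```text
total shift(tool) mm [ 1.  -2.4  1.3] rot [ 0.001 -0.001 -0.004] ee [ 0.5673 -0.0774  0.4063] F [-0.9 -0.7 -0. ] w 0.0118 t 13.55
tip FK [ 0.56750635 -0.07754564  0.18164546] collar [ 0.56741439 -0.07743949  0.29164537]
s tip px [[289.66258717 211.53722936]
 [289.43679188 215.91807995]]
c tip px [[254.02343935 190.47283584]
 [254.48219226 197.0203519 ]]
```

View pics/s7c.png

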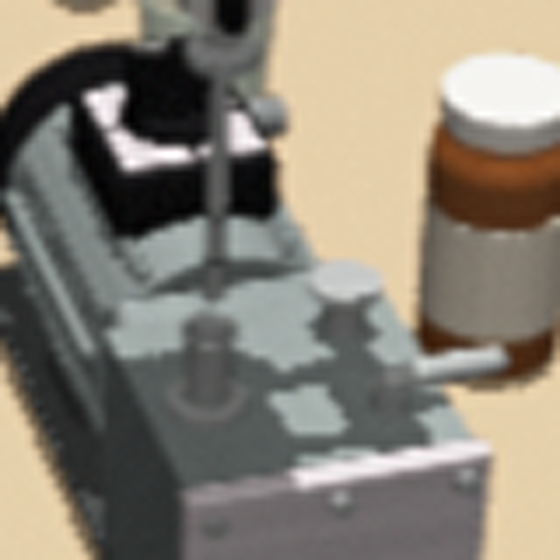

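View pics/c7c.png

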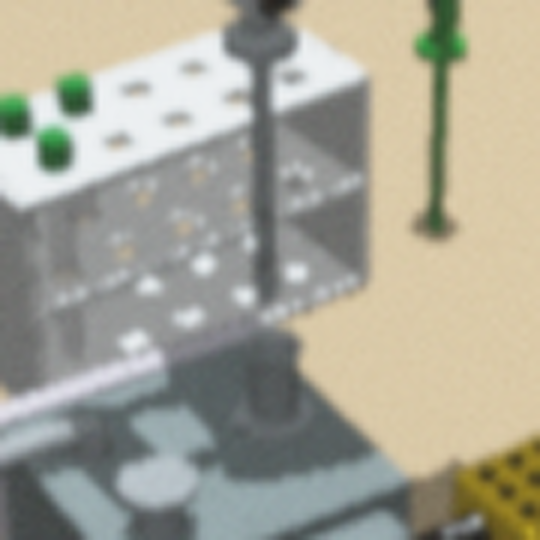

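```bash
python3 - <<'E'
from h import *
s=load("s7");c=load("c7")
seen=[((290.9,211.7),(290.0,216.4)),((254.2,190.8),(255.8,196.3))]
m=np.array([.5683,-.075,.165])
def f(t):
    return np.concatenate([(proj(d,[m+t])-proj(d,[m]))[0]-(np.array(a)-np.array(b)) for d,(a,b) in zip((s,c),seen)])
r=least_squares(f,[0,0,.015]); print(r.x,r.fun)
E
```

```text
[ 0.00251262 -0.0012265   0.01592382] [ 0.29122685  0.0585354   0.24367779 -0.04609906]
```

Emit:
move_arm:
  rows: "1 -3 0 0 0 -0.004; 0 0 0 0 0 0; 0 0 0 0 0 0"

```text
time_s: 14.02
ee_pos: [0.5685, -0.0737, 0.4067]
eef_rot: [3.141, -0.001, 0.001]
force: [0.2, -0.0, -1.3]
grip_width: 0.0122
```

```bash
python3 - <<'E'
from h import *
delta(*pose([.5683,-.0743,.327],90))
E
```

```text
total shift(tool) mm [-0.2  0.6  1.7] rot [ 0.001 -0.001  0.001] ee [ 0.5685 -0.0737  0.4067] F [ 0.2 -0.  -1.3] w 0.0122 t 14.025
```

Emit:
move_arm:
  rows: "-0.8 0.4 10 0 0 0; 0 0 10 0 0 0; 0 0 6 0 0 0; 0 0 0 0 0 0"

```text
time_s: 14.52
ee_pos: [0.5676, -0.0741, 0.3781]
eef_rot: [3.141, -0.0, 0.001]
force: [0.0, 0.2, -0.7]
grip_width: 0.0115
```

```bash
python3 - <<'E'
from h import *
delta(*pose([.5683,-.0743,.2],90))
s,o=snap("side","s8");c,o=snap("scene","c8")
a=cv2.resize(s['color'][190:240,265:315],None,fx=8,fy=8,interpolation=cv2.INTER_CUBIC)
b=cv2.resize(c['color'][165:215,230:280],None,fx=8,fy=8,interpolation=cv2.INTER_CUBIC)
cv2.imwrite("pics/sc8.png",np.hstack([a,b]))
E
```

```text
total shift(tool) mm [7.000e-01 1.000e-01 1.001e+02] rot [ 0.001 -0.     0.001] ee [ 0.5676 -0.0741  0.3781] F [ 0.   0.2 -0.7] w 0.0115 t 14.525
```

View pics/sc8.png

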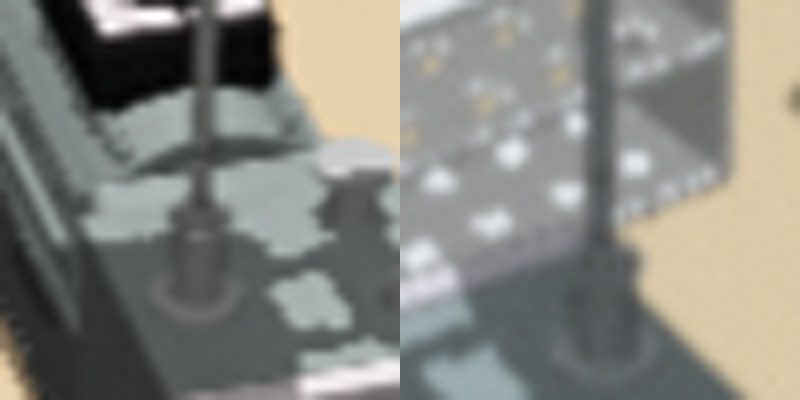

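The rod tip is about 11 mm inside the mouth with no contact force, so I continue down.

Emit:
move_arm:
  rows: "0.4 0 10 0 0 0; 0 0 12 0 0 0; 0 0 12 0 0 0; 0 0 6 0 0 0; 0 0 0 0 0 0"

```text
time_s: 15.25
ee_pos: [0.5681, -0.0742, 0.3356]
eef_rot: [3.141, -0.001, 0.001]
force: [-0.5, 0.5, 0.4]
grip_width: 0.0119
```

Emit:
move_arm:
  rows: "0 0 12 0 0 0; 0 0 12 0 0 0; 0 0 12 0 0 0; 0 0 9 0 0 0; 0 0 0 0 0 0"

```text
time_s: 15.88
ee_pos: [0.5681, -0.0742, 0.2873]
eef_rot: [3.141, -0.001, 0.001]
force: [-0.4, 0.7, -0.4]
grip_width: 0.0114
```

Emit:
move_arm:
  rows: "0 0 4 0 0 0; 0 0 2 0 0 0; 0 0 1 0 0 0"

```text
time_s: 16.25
ee_pos: [0.5683, -0.0742, 0.2806]
eef_rot: [3.14, -0.002, 0.002]
force: [-0.4, -0.1, -1.5]
grip_width: 0.0117
```

Emit:
move_arm:
  rows: "0 0 1 0 0 0; 0 0 1 0 0 0; 0 0 0.5 0 0 0"

```text
time_s: 16.62
ee_pos: [0.5683, -0.0742, 0.2795]
eef_rot: [3.14, -0.003, 0.002]
force: [-2.9, -0.0, 3.9]
grip_width: 0.0121
```

Emit:
move_arm:
  rows: "0 0 1.5 0 0 0; 0 0 1.5 0 0 0; 0 0 1 0 0 0"

```text
time_s: 17.0
ee_pos: [0.5681, -0.0742, 0.2795]
eef_rot: [3.14, -0.006, 0.002]
force: [-3.8, 1.1, 7.7]
grip_width: 0.0117
```

```bash
python3 - <<'E'
from h import *
delta(*pose([.5683,-.0743,.2],90))
s,o=snap("side","s9");c,o=snap("scene","c9")
a=cv2.resize(s['color'][190:240,265:315],None,fx=8,fy=8,interpolation=cv2.INTER_CUBIC)
b=cv2.resize(c['color'][165:215,230:280],None,fx=8,fy=8,interpolation=cv2.INTER_CUBIC)
cv2.imwrite("pics/sc9.png",np.hstack([a,b]))
E
```

```text
total shift(tool) mm [0.2 0.1 1.5] rot [ 0.002 -0.006  0.002] ee [ 0.5681 -0.0742  0.2795] F [-3.8  1.1  7.7] w 0.0117 t 17.0
```

View pics/sc9.png

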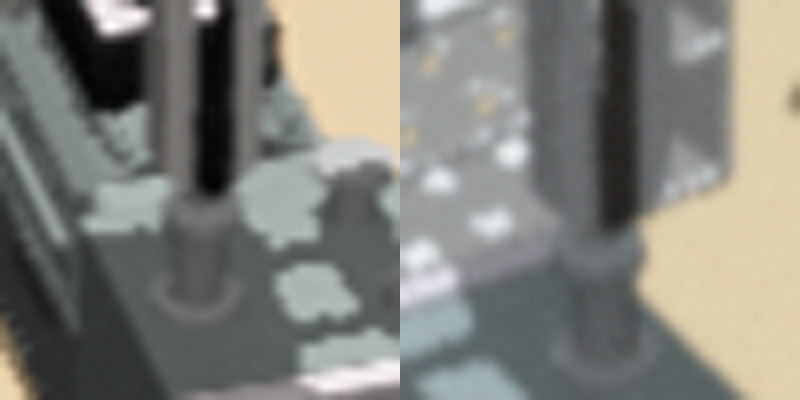

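The collar is seated on the rim: z matches the prediction of 0.2796, it no longer moves down, and the force is rising. I now draw it out.

Emit:
move_arm:
  rows: "0 0 -1 0 0.004 0; 0 0 -10 0 0 0; 0 0 -15 0 0 0; 0 0 -15 0 0 0; 0 0 -15 0 0 0; 0 0 -15 0 0 0; 0 0 0 0 0 0"

```text
time_s: 17.98
ee_pos: [0.5675, -0.074, 0.3567]
eef_rot: [3.139, -0.012, 0.002]
force: [-0.3, 0.6, -0.6]
grip_width: 0.012
```

Emit:
move_arm:
  rows: "0 0 -15 0 0 0; 0 0 -20 0 0 0; 0 0 -25 0 0 0; 0 0 -30 0 0 0; 0 0 -30 0 0 0; 0 0 -10 0 0 0; 0 0 0 0 0 0"

```text
time_s: 18.85
ee_pos: [0.5656, -0.0738, 0.4918]
eef_rot: [3.139, -0.01, 0.001]
force: [0.1, 0.8, -0.9]
grip_width: 0.0117
```

```bash
python3 - <<'E'
from h import *
from station import sensors
o=sensors.get_obs(); q=o['qpos']; x0=o['ee_pos']; A0=R.from_euler('xyz',o['eef_rot']).as_matrix()
dz=np.array([0,-1,0.]);dx=np.array([0,0,1.]); D=np.c_[dx,np.cross(dz,dx),dz]
xf,Af=toolpose(np.array([.488,.319,.32])+dz*.145,D,0,1)
print(xf,Af)
rv=R.from_matrix(A0.T@Af).as_rotvec(); print("rv",rv)
via=np.array([.488,-.074,.47])
for (xa,xb,ra,rb,n) in ((x0,via,0,0,4),(via,xf,0,1,16)):
    for i in range(1,n+1):
        t=i/n; x=xa+(xb-xa)*t; A=A0@R.from_rotvec(rv*(ra+(rb-ra)*t)).as_matrix()
        qn,e=ik(x,A,q); tip=x+A[:,2]*.2246
        print(np.round(qn,2),"err %.4f"%e,"dqmax %.2f"%np.abs(qn-q).max(),"tip",np.round(tip,3), "marg %.2f"%min((qn-LO).min(),(HI-qn).min())); q=qn
delta(via,A0,3)
E
```

```text
[0.488 0.096 0.32 ] [[ 1.  0.  0.]
 [ 0.  0.  1.]
 [ 0. -1.  0.]]
rv [ 1.57302914 -0.00655224  0.00881009]
[-0.2   0.24  1.18 -0.    1.71 -0.2 ] err 0.0000 dqmax 0.07 tip [ 0.548 -0.074  0.262] marg 0.95
[-0.21  0.19  1.25 -0.    1.69 -0.21] err 0.0000 dqmax 0.07 tip [ 0.529 -0.074  0.256] marg 0.98
[-0.22  0.14  1.32 -0.    1.67 -0.22] err 0.0000 dqmax 0.07 tip [ 0.51  -0.074  0.251] marg 0.93
[-0.22  0.1   1.38 -0.    1.65 -0.23] err 0.0000 dqmax 0.06 tip [ 0.49  -0.075  0.245] marg 0.89
[-0.24  0.1   1.4   0.1   1.65 -0.23] err 0.0000 dqmax 0.10 tip [ 0.49  -0.042  0.237] marg 0.89
[-0.25  0.1   1.42  0.19  1.65 -0.24] err 0.0000 dqmax 0.10 tip [ 0.49  -0.009  0.231] marg 0.89
[-0.26  0.11  1.45  0.29  1.65 -0.25] err 0.0000 dqmax 0.09 tip [0.49  0.023 0.227] marg 0.90
[-0.27  0.11  1.48  0.38  1.65 -0.26] err 0.0000 dqmax 0.09 tip [0.49  0.054 0.225] marg 0.90
[-0.28  0.12  1.51  0.47  1.64 -0.28] err 0.0000 dqmax 0.09 tip [0.489 0.085 0.225] marg 0.91
[-0.29  0.13  1.54  0.56  1.64 -0.3 ] err 0.0000 dqmax 0.09 tip [0.489 0.114 0.227] marg 0.92
[-0.29  0.14  1.57  0.66  1.64 -0.3
[... 421 characters left out ...]
61] marg 0.82
[-0.29  0.24  1.73  1.1   1.67 -0.48] err 0.0000 dqmax 0.09 tip [0.488 0.261 0.271] marg 0.79
[-0.28  0.27  1.75  1.18  1.68 -0.52] err 0.0000 dqmax 0.09 tip [0.488 0.279 0.283] marg 0.77
[-0.27  0.3   1.78  1.27  1.7  -0.56] err 0.0000 dqmax 0.08 tip [0.488 0.295 0.295] marg 0.74
[-0.25  0.33  1.81  1.35  1.73 -0.6 ] err 0.0000 dqmax 0.08 tip [0.488 0.309 0.307] marg 0.71
[-0.23  0.37  1.83  1.43  1.76 -0.64] err 0.0000 dqmax 0.08 tip [0.488 0.321 0.32 ] marg 0.69
total shift(tool) mm [-77.9   0.1  21.1] rot [0. 0. 0.] ee [ 0.5656 -0.0738  0.4918] F [ 0.1  0.8 -0.9] w 0.0117 t 18.85
-26.0 0.0 7.0 0.000 0.000 0.000;-26.0 0.0 7.0 0.000 0.000 0.000;-26.0 0.0 7.0 0.000 0.000 0.000
```

Emit:
move_arm:
  rows: "-26 0 7 0 0 0;-26 0 7 0 0 0;-26 0 7 0 0 0;0 0 0 0 0 0"

```text
time_s: 19.35
ee_pos: [0.4857, -0.0739, 0.4639]
eef_rot: [3.141, -0.002, 0.002]
force: [1.6, 0.3, -1.1]
grip_width: 0.0116
```

```bash
cat >>h.py <<'E'
def final(tipxyz=(.488,.319,.32)):
    dz=np.array([0,-1,0.]);dx=np.array([0,0,1.]); D=np.c_[dx,np.cross(dz,dx),dz]
    return toolpose(np.array(tipxyz)+dz*.145,D,0,1)
E
python3 -c "
from h import *
delta(*final(),16)"
```

```text
total shift(tool) mm [   2.2 -170.   143.8] rot [ 1.572e+00 -1.000e-03  3.000e-03] ee [ 0.4857 -0.0739  0.4639] F [ 1.6  0.3 -1.1] w 0.0116 t 19.35
0.1 -10.6 9.0 0.098 -0.000 0.000;0.1 -9.7 10.0 0.098 -0.000 0.000;0.1 -8.7 10.9 0.098 -0.000 0.000;0.1 -7.6 11.7 0.098 -0.000 0.000;0.1 -6.4 12.4 0.098 -0.000 0.000;0.1 -5.1 12.9 0.098 -0.000 0.000;0.1 -3.8 13.4 0.098 -0.000 0.000;0.1 -2.5 13.7 0.098 -0.000 0.000;0.1 -1.2 13.9 0.098 -0.000 0.000;0.1 0.2 13.9 0.098 -0.000 0.000;0.1 1.6 13.8 0.098 -0.000 0.000;0.1 2.9 13.6 0.098 -0.000 0.000;0.1 4.2 13.3 0.098 -0.000 0.000;0.1 5.5 12.8 0.098 -0.000 0.000;0.1 6.8 12.2 0.098 -0.000 0.000;0.1 7.9 11.5 0.098 -0.000 0.000
```

Emit:
move_arm:
  rows: "0.1 -10.6 9 0.098 0 0;0.1 -9.7 10 0.098 0 0;0.1 -8.7 10.9 0.098 0 0;0.1 -7.6 11.7 0.098 0 0;0.1 -6.4 12.4 0.098 0 0;0.1 -5.1 12.9 0.098 0 0;0.1 -3.8 13.4 0.098 0 0;0.1 -2.5 13.7 0.098 0 0;0 0 0 0 0 0"

```text
time_s: 20.48
ee_pos: [0.4908, 0.0139, 0.3839]
eef_rot: [-2.332, 0.008, -0.001]
force: [1.0, 0.2, -0.6]
grip_width: 0.0118
```

```bash
python3 -c "
from h import *
delta(*final(),8)"
```

```text
total shift(tool) mm [ -2.3 -10.4 103.6] rot [ 0.762  0.002 -0.008] ee [0.4908 0.0139 0.3839] F [ 1.   0.2 -0.6] w 0.0118 t 20.475
-0.3 -1.3 12.9 0.095 0.000 -0.001;-0.3 -0.1 13.0 0.095 0.000 -0.001;-0.3 1.2 13.0 0.095 0.000 -0.001;-0.3 2.4 12.8 0.095 0.000 -0.001;-0.3 3.6 12.5 0.095 0.000 -0.001;-0.3 4.8 12.1 0.095 0.000 -0.001;-0.3 5.9 11.6 0.095 0.000 -0.001;-0.3 7.0 11.0 0.095 0.000 -0.001
```

Emit:
move_arm:
  rows: "-0.3 -1.3 12.9 0.095 0 -0.001;-0.3 -0.1 13 0.095 0 -0.001;-0.3 1.2 13 0.095 0 -0.001;-0.3 2.4 12.8 0.095 0 -0.001;-0.3 3.6 12.5 0.095 0 -0.001;-0.3 4.8 12.1 0.095 0 -0.001;-0.3 5.9 11.6 0.095 0 -0.001;-0.3 7 11 0.095 0 -0.001;0 0 0 0 0 0;0 0 0 0 0 0"

```text
time_s: 21.72
ee_pos: [0.4917, 0.0964, 0.3195]
eef_rot: [-1.578, -0.003, 0.009]
force: [-0.9, 0.7, -0.6]
grip_width: 0.0116
```

```bash
python3 - <<'E'
from h import *
delta(*final())
s,o=snap("side","s10");c,o=snap("scene","c10")
E
```

```text
total shift(tool) mm [-3.7 -0.5 -0.3] rot [0.007 0.008 0.003] ee [0.4917 0.0964 0.3195] F [-0.9  0.7 -0.6] w 0.0116 t 21.725
```

View pics/c10.png

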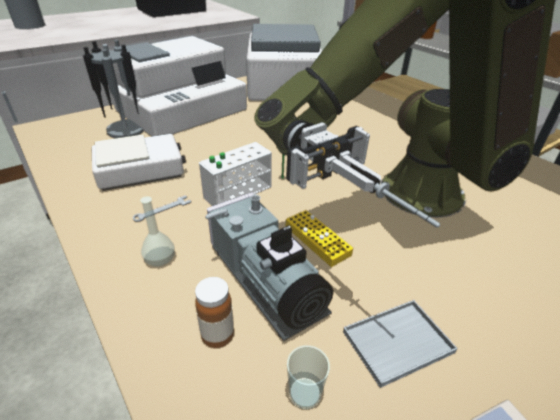

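View pics/s10.png

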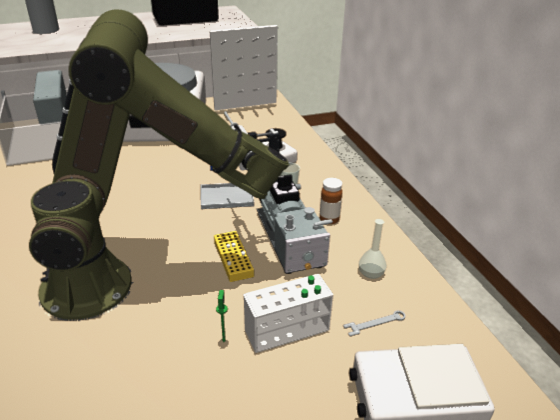

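The scene view shows the rod held level with its tip at about (437,222). The switch bar is across, and nothing else has moved. I check the rod's slope and the tip position from depth.

```bash
python3 - <<'E'
from h import *
c=load("c10"); C=cloud(c)
m=np.zeros(C.shape[:2],bool); m[150:235,360:445]=1
Q=C[m]; Q=Q[(abs(Q[:,0]-.49)<.03)&(Q[:,1]>.22)&(Q[:,1]<.35)&(Q[:,2]>.22)&(Q[:,2]<.42)]
print(len(Q),Q.max(0),Q.min(0)); 
far=Q[Q[:,1]>.29].mean(0); near=Q[Q[:,1]<.25].mean(0); print(near,far,"slope",(far-near)[2]/(far-near)[1])
C0=cloud(load("scene0"))
print(proj(c,[[.4917,.319,.3195],[.49,.209,.32]]))
n0=load("side0")['color'].astype(int); n1=load("s10")['color'].astype(int)
E
```

```text
307 [0.49533889 0.32037195 0.32216521] [0.48580863 0.22021939 0.31323829]
[0.49204817 0.23551334 0.31894327] [0.49159345 0.3054866  0.31822618] slope -0.010247985201518716
[[437.34195061 223.98328417]
 [382.97557137 188.95141504]]
```

Emit:
move_arm:
  rows: "0 0 0 0.007 0.005 0; 0 0 0 0 0 0; 0 0 0 0 0 0; 0 0 0 0 0 0"

```text
time_s: 22.32
ee_pos: [0.4917, 0.0958, 0.3207]
eef_rot: [-1.572, -0.005, 0.002]
force: [0.4, -0.1, -0.4]
grip_width: 0.0117
```

```bash
python3 - <<'E'
from h import *
delta(*final())
from station import ctrl
print(ctrl.hand_in())
E
```

```text
total shift(tool) mm [-3.7  0.7  0.2] rot [0.001 0.002 0.005] ee [0.4917 0.0958 0.3207] F [ 0.4 -0.1 -0.4] w 0.0117 t 22.325
the job is handed in; nothing more can be done
None
```

The job is done and handed in at 22.3 s.

- **Switch:** I turned it a quarter turn anticlockwise and let go. The wrist camera then showed the bar across the pump, 90° from its start, and it was still across in the last pictures.
- **Dipping:** I took the black dipstick from the rack by its tab and lowered it into the pump tube. The collar stopped at the predicted height (TCP z 0.2795 m against 0.2796 m) with about 8 N of push. I then drew it straight out.
- **Final pose:** The dipstick is held by its tab with the tip at about (0.49, 0.32, 0.32) m, above the middle of the drip tray. Depth showed the rod level to about 0.6°, and I trimmed the tilt slightly after that. The force reading was about zero, so it touches nothing.
- **Other objects:** By eye, nothing else had moved in the last scene and side pictures, including the green look-alike.

**Disagreements:** Before insertion, the scene and side cameras placed the tip about 3 mm away from where the arm's own position put it. I aimed mainly by the arm's position, shifted slightly toward what the cameras showed, and the rod went in without contact force. The tray's measured size (171 × 115 mm) was also smaller than the stated 180 × 130 mm, but the tip is well inside either outline.

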